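# Hold the index plunger out with the clamp key in place

### The job

I want to turn the indexing fixture that holds the guitar pickup. Take the square key from its wooden stand, put its tip fully home in the square recess of the clamp knob and let go so that it stands there ready for me; then grip the sprung plunger's knob, pull it straight up as far as it goes so that its pin is clear of the hole in the disc, and keep holding it there: you finish while still holding the plunger up. Leave the tape roll, the string pack and the mug where they are.

Things in the scene. Friction and masses are not known exactly. Their poses are not given: they have to be found in the camera images.
- fixture: Indexing fixture, fixed to the bench: aluminium plate 140 x 230 x 14 mm (x, y), with a steel disc 120 mm across (top 34 mm up) and a guitar pickup on it (to 55 mm up). Origin: centre of the plate's underside, z up. On its y axis stand the clamp knob (y = -83 mm), the disc (0), the plunger (+50 mm) and its bracket: an arm 34 mm wide, y = +32 to +98 mm, top 58 mm up.
- plunger_grip (a point): Middle of the black plunger knob on its vertical axis, 84 mm above the bench when down; moves with it. The knob reaches 16 mm below and above this point: a round grip 20 mm in diameter, 23 mm tall, then a flange 28 mm in diameter, 8 mm tall. Under it (2 mm gap) a fixed collar 22 mm in diameter, 8 mm tall, on the bracket's arm. All beside it is lower, but for the key in the clamp knob.
- plunger (a joint): How far the plunger is pulled straight up, in m: 0 = down, its 8 mm diameter pin 8 mm deep in the hole of the disc; 0.014 = the upper stop. A spring pulls it down with about 8 N at 0 and about 14 N at the stop; let go, it snaps back to 0.
- clamp_knob: Round lobed grey knob, 42 mm across, 22 mm tall, captive on the fixture; turns stiffly (0.1 N m) about its vertical axis. Origin: centre of the mouth of its square recess, in its top face, 63 mm above the bench; z up. The recess is 12 mm square and 17 mm deep, its sides along this body's x and y.
- key: Loose square key, about 80 g, 80 mm tall, upright. Origin: centre of the tip's lower end, z up. From below: square tip 9 x 9 x 14 mm long (sides along x, y; any quarter turn fits the recess), collar 20 mm in diameter, 6 mm thick, shaft 11 mm in diameter, wing handle 60 (x) x 14 (y) x 28 mm tall (52 to 80 mm up). Fully home, its collar lies on the clamp knob's top face, the tip 14 mm below it.
- key_grip (a point): Centre of the key's wing handle, 66 mm above the key's origin.
- key_stand: Fixed pale wooden block 60 x 60 x 30 mm with a round hole in the middle of its top (14.5 mm in diameter, 18 mm deep), where the key stands with its collar on the block. Origin: centre of the underside.
- tape_roll: Roll of black tape lying flat, 62 mm across, 19 mm tall; a bystander, to be left alone. Origin: centre of its underside.
- string_pack: Flat pack of strings, 84 x 76 x 10 mm; a bystander, to be left alone. Origin: centre of its underside.
- mug: White mug, 97 mm tall; a bystander, to be left alone. Origin: centre of its underside.
Mind the look-alikes: they are no part of the job. Of the things like the key, leave any that is turquoise; of the rest the smaller one is meant.

How it is judged:
By the outcome, as a careful person would: the job done as asked, in the order asked, and still so for the second after the job is handed in, while the arm keeps its last pose, push and grip.
It also fails if it takes over 54 s, if anything falls off the work surface, if the arm or the gripper's body presses on something with over 40 N, if the wrist force passes 120 N, or if a joint passes its speed limit or range.

### The arm

A 6-joint arm with a two-finger parallel gripper is mounted at the origin on a cart in front of the work surface, level with it; the furniture and walls round the work are solid. World frame = base frame: x ahead of the robot, y to its left, z up, the work surface at z = 0. Lengths are in mm, angles in rad, forces in N, time in s.
With the tool pointing down it reaches from about 225 to 875 mm from the base axis. Payload 3.4 kg.
Tool frame: the origin (TCP) lies at the very end of the fingers, on their centre line; the grasp point (between the pads) lies 19 mm behind it (r.grip_point_offset is the distance from the TCP to the grasp point, in mm); z points along the fingers, y is the line along which they close (so a half turn about z gives the same grasp; the last joint's range is limited). The gripper opens to 85 mm and grips with 20 to 120 N. Pads are 22 mm wide; open, the fingers measure 114 mm over their backs; the gripper's body (76 mm by 85 mm) begins 54 mm behind the grasp point. The pads swing forward as they close: fully open they stand 13 mm farther back than shut.
Start: joints at [1.073, 0.276, 1.505, -0, 1.361, -0.121], TCP at [211.588, 534.69, 231.328] pointing down, gripper open.
Joint ranges: [-2.89, 2.89], [-0.75, 2.08], [0.22, 2.7], [-1.18, 4.32], [0.11, 2.71], [-2.7, 2.7]. Speed limits (rad/s): [2.57, 2.57, 3.14, 3.14, 3.14, 3.14].

### API

Orientations are given as a unit quaternion [w, x, y, z].
In Python, from plant import read_state, imaging, job_done, spotter, r gives the robot as it stands.
- The arm moves only by the tool jog_arm, never from a script. Its argument "commands" is a list of rows, each a list of 5 numbers: the finger opening in cm, from 0 to 8.54, then the shift along the tool's x, y, z in cm, then the turn about the tool's z in rad. A call has 1 to 5 rows; each row is the pose to reach, as a shift and turn from the pose commanded when the call began, along the tool's axes at that moment; what a row does not reach only later rows make up. A row lasts 1/8 s, in which the tool goes at most 62.5 mm and 10.7 degrees, less where a joint would pass 70% of its speed; a pose out of reach is approached as far as the arm can. A call with a gripper value outside its range is refused whole. The fingers move at their own pace and stop on an object; "squeeze" is the grip in N (left out, the last holds). Time passes only in rows, so rows that repeat a pose let the fingers close. It gives the time, the measured TCP pose, the force, the opening and the grip force at its end, in the units of the state.
- read_state(): the state, without advancing time (a new reading comes with each control period).
- imaging.get_image(name): name is "scene" or "top"; returns a dict with "color" (384x512x3 uint8, red, green, blue), "mtx" (3x3 intrinsics, pixels), "k1" (the pictures are not rectified: a ray, as slopes to the right and down, at radius r is drawn at 1 + k1 r^2 times it, then the intrinsics apply), "R" (3x3) and "t" (3): a world point X has camera coordinates R X + t. Camera axes: x right, y down, z forward; pixel columns grow to the right and rows downward; lengths in mm; the calibration is good to about 2 mm. A picture is of the moment at which its call begins. There is no depth.
- job_done(): hands the job in; it is judged then, once.
Trained networks look in a picture, given as the dict that the camera call returned (one of the last four; its "shot" number tells which), for a name from the list of things; names that differ only in an ending like _2 or _b are one class to them, and where a whole thing is asked for, a point or a joint stands for the part that bears it (a point fixed in the world has none). Each returns a list of dicts, best first, with "confidence" (0 to 1); they miss things now and then, are a little off and sometimes report something else, mostly with a low value. They report only what shows in the picture. A call takes as long as a camera call. They do not tell look-alikes from the thing itself.
- spotter.search_frame(thing, picture): "location" ([x, y, z] in mm, in world coordinates, good to about 4 mm: the middle of the surface that is visible of it).
The state is a dict: "time_s": time; "qpos": joint angles; "joint_velocities": joint speeds; "joint_torque": joint torques, N m; "tcp_pos": TCP position; "tool_rot": TCP orientation; "ft_force": force on the tool from outside, world axes, zero at the start; "torque": the same for the moment, N m; "grip_width": opening from 0.0 (shut) to 1.0 (fully open); "grasp_force": force on a finger pad.
Only numpy, scipy, OpenCV 4.12 (cv2) and the standard library are available. Lean on these libraries where they do the work, as an engineer would, in place of code of your own. Each camera call takes 0.05 s, during which the arm holds its last target. There are 200 camera calls.

## Working session

There is one attempt and no reset: what is moved stays moved. The work goes in short steps, Python scripts to look and compute and a tool call to move; the robot and the scene stay as the last step left them, time stands still between calls to the robot, and variables do not carry over. Pictures are saved under pics/ and viewed, at most 10 in all, crops included, and the job is handed in when it is done.

Besides the shell and the picture viewer there is one more tool, called after "Emit:" as name(argument=value, ...) on one line, values as JSON. jog_arm: Moves the arm, as the interface text tells. Its arguments: {"type":"object","properties":{"commands":{"type":"array","items":{"type":"array","items":{"type":"number"}}},"squeeze":{"type":"number"}},"required":["commands"]}

```bash
mkdir -p pics; python3 - <<'E'
from plant import read_state, imaging, spotter, r
import cv2
s=read_state(); print({k:s[k] for k in('time_s','tcp_pos','tool_rot','grip_width')}, r.grip_point_offset)
for n in("scene","top"):
    p=imaging.get_image(n); cv2.imwrite(f"pics/{n}0.png",p["color"][:,:,::-1])
    print(n,p["k1"],p["mtx"].tolist(),p["R"].tolist(),p["t"].tolist())
    for th in("key","key_grip","clamp_knob","plunger_grip","key_stand","fixture","mug","tape_roll","string_pack"):
        print(th,[(round(d["confidence"],2),[round(float(v)) for v in d["location"]]) for d in spotter.search_frame(th,p)][:4])
E
```

```text
{'time_s': 0.0, 'tcp_pos': array([211.31919328, 534.19712494, 230.44039758]), 'tool_rot': array([-2.73891017e-04,  1.87264483e-01,  9.82309105e-01, -8.71965708e-04]), 'grip_width': 1.001006175359972} 18.700000000000003
scene -0.07994884674601001 [[351.36419099539796, 0.0, 259.712328280951], [0.0, 351.36419099539796, 190.54258249893363], [0.0, 0.0, 1.0]] [[-0.5175122189315962, -0.8554046695295554, 0.021539605463611777], [-0.5389999941063357, 0.3063328278674754, -0.7846267934018606], [0.6645751346611349, -0.41766380010451937, -0.6195940933162501]] [225.39253197049138, 441.71950104574125, 428.8099580418931]
key [(0.71, [592, -273, 78]), (0.71, [486, -300, 62]), (0.56, [494, -185, 93])]
key_grip [(0.9, [493, -182, 94]), (0.54, [485, -298, 66]), (0.52, [592, -274, 83])]
clamp_knob [(0.65, [640, -60, 56])]
plunger_grip [(0.72, [602, 64, 98])]
key_stand [(0.76, [592, -272, 31])]
fixture [(0.73, [598, 35, 23])]
mug [(0.93, [762, 66, 69])]
tape_roll [(0.76, [770, -71, 19])]
string_pack [(0.85, [749, -231, 8]), (0.68, [639, -63, 57])]
top -0.03683411665812465 [[397.6640543920597, 0.0, 262.2337590483778], [0.0, 397.6640543920597, 196.5977687428356], [0.0, 0.0, 1.0]] [[-0.016848501409297324, -0.9998580314631912, -0.00021194059004270462], [-0.9989127781045756, 0.016841787350165147, -0.043469712884393066], [0.04346711101120777, -0.0005206893552017552, -0.9990547227969723]] [-105.18056231342422, 616.7765956767961, 885.5358912831449]
key [(0.82, [499, -184, 111]), (0.75, [489, -297, 81])]
key_grip [(0.95, [504, -190, 110]), (0.7, [497, -293, 78]), (0.63, [602, -275, 95])]
clamp_knob [(0.81, [648, -68, 61]), (0.55, [622, 8, 9])]
plunger_grip [(0.61, [615, 59, 102])]
key_stand [(0.96, [597, -262, 34])]
fixture [(0.73, [621, 6, 10])]
mug [(0.76, [793, 66, 40])]
tape_roll [(0.55, [771, -73, 16])]
string_pack [(0.57, [760, -246, 4]), (0.35, [617, 59, 98])]
```

```bash
python3 - <<'E'
import cv2
a=cv2.imread("pics/scene0.png");cv2.imwrite("pics/scene1.png",cv2.resize(a,(800,600),interpolation=cv2.INTER_CUBIC))
a=cv2.imread("pics/top0.png");a=a[80:340,200:470];cv2.imwrite("pics/top1.png",cv2.resize(a,None,fx=2.3,fy=2.3,interpolation=cv2.INTER_CUBIC))
E
```

```text
(no output)
```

View pics/scene1.png

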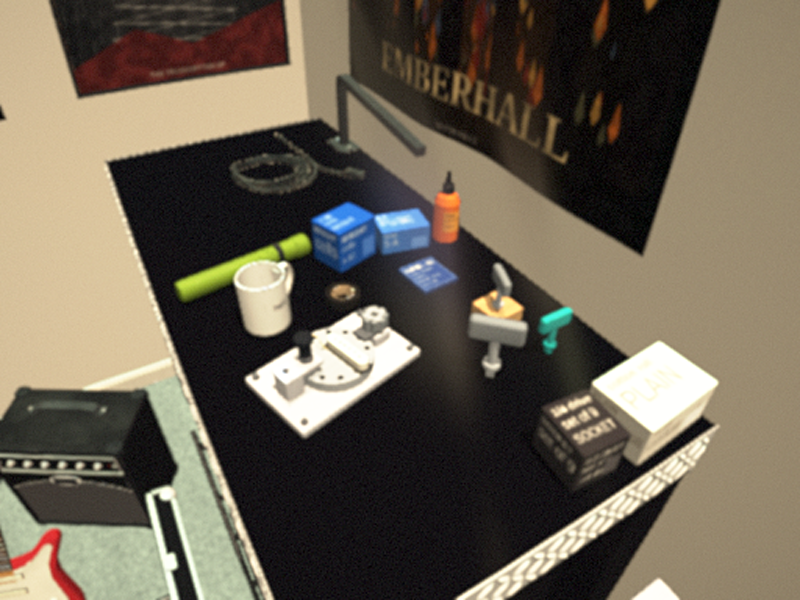

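View pics/top1.png

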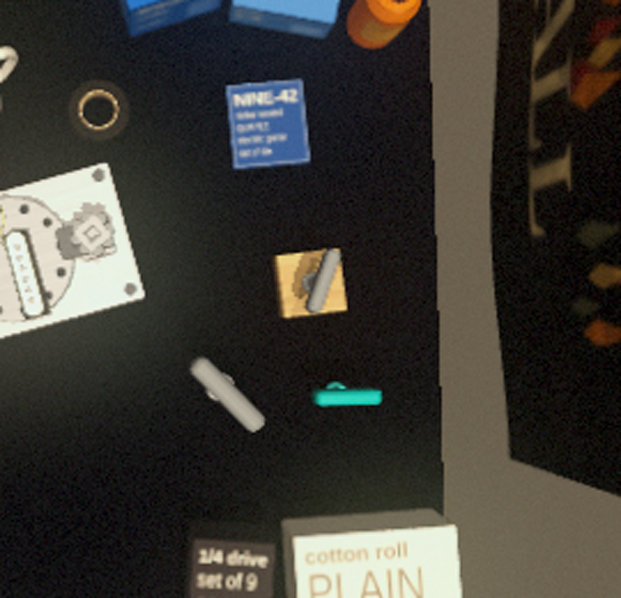

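The scene picture (800 px) shows the small grey key on the wooden stand at (500,290), a larger grey look-alike at (495,340), a turquoise one at (553,328), the clamp knob at (375,320) and the plunger at (303,345). The top crop shows the stand key's wing from (333,250) to (316,312) and the recess at about (93,233).

```bash
cat > h.py <<'E'
import numpy as np, cv2
def proj(p,X):
    c=np.atleast_2d(X)@np.array(p["R"]).T+np.array(p["t"]); s=c[:,:2]/c[:,2:]
    s=s*(1+p["k1"]*(s**2).sum(1,keepdims=True)); m=np.array(p["mtx"])
    return s*[m[0,0],m[1,1]]+m[:2,2]
def unproj(p,uv,z):
    m=np.array(p["mtx"]); d=(np.atleast_2d(uv)-m[:2,2])/[m[0,0],m[1,1]]; s=d.copy()
    for _ in range(20): s=d/(1+p["k1"]*(s**2).sum(1,keepdims=True))
    R=np.array(p["R"]);w=np.c_[s,np.ones(len(s))]@R; C=-R.T@np.array(p["t"])
    return C+w*((z-C[2])/w[:,2:])
def tile(p,c,f=8,w=50,h=37):
    x,y=int(c[0]-w/2),int(c[1]-h/2); a=p["color"][y:y+h,x:x+w,::-1]
    a=cv2.resize(a,None,fx=f,fy=f,interpolation=cv2.INTER_CUBIC)
    for u in range(x,x+w):
        if u%10==0: cv2.putText(a,str(u),((u-x)*f,8),0,.3,(0,255,255),1);cv2.line(a,((u-x)*f+f//2,9),((u-x)*f+f//2,14),(0,255,255))
    for v in range(y,y+h):
        if v%10==0: cv2.putText(a,str(v),(0,(v-y)*f+f//2+3),0,.3,(0,255,0),1)
    return a
E
python3 - <<'E'
from h import *
from plant import imaging
import pickle
T=imaging.get_image("top");S=imaging.get_image("scene")
pickle.dump((T,S),open("ts.pkl","wb"))
kx=[594,-270,85];nx=[645,-65,63]
a=np.vstack([np.hstack([tile(p,proj(p,q)[0]) for q in(kx,nx)]) for p in(T,S)]);cv2.imwrite("pics/z1.png",a)
px=lambda x,y:[200+x/2.3-.3,80+y/2.3-.3]
print("ends",unproj(T,[px(333,252),px(316,310)],96).round(),"stand",unproj(T,[px(274,254),px(341,250),px(347,312),px(282,318)],30).round(1).tolist())
print("knob",unproj(T,[px(94,234)],63),"plate corners z14",unproj(T,[px(107,164),px(144,297)],14).round(1).tolist())
E
```

```text
ends [[ 624. -285.   96.]
 [ 572. -268.   96.]] stand [[626.4, -241.5, 30.0], [629.2, -306.5, 30.0], [569.3, -310.8, 30.0], [564.6, -247.8, 30.0]]
knob [[645.99962074 -69.73479088  63.        ]] plate corners z14 [[719.2, -80.9, 14.0], [587.3, -115.3, 14.0]]
```

View pics/z1.png

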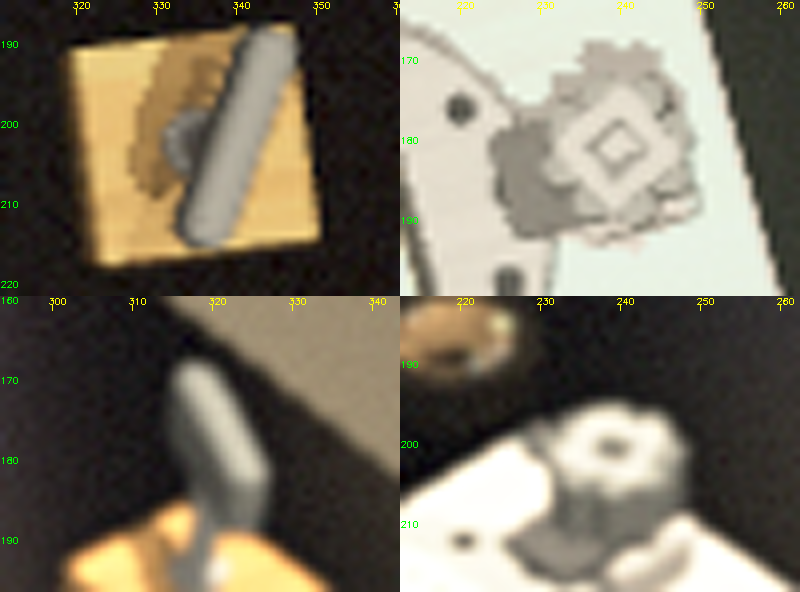

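The tiles show the recess in the top view at about (240,180.5), as a diamond roughly 45° to the image. The wing runs from about (346,191) to (338,214).

```bash
cat >> h.py <<'E'
def rel(dst):
    """tool-frame shift in cm to world point dst, plus yaw of tool y (deg)"""
    from plant import read_state
    from scipy.spatial.transform import Rotation as Ro
    s=read_state(); R=Ro.from_quat(np.roll(s["tool_rot"],-1)).as_matrix()
    return (R.T@(np.array(dst)-s["tcp_pos"])/10).round(2), np.degrees(np.arctan2(R[1,1],R[0,1])).round(1), s["tcp_pos"].round(1)
E
python3 - <<'E'
from h import *
import pickle
T,S=pickle.load(open("ts.pkl","rb"))
def ori(p,q): c=proj(p,q)[0]; return int(c[0]-25),int(c[1]-18.5)
k=ori(T,[594,-270,85]);n=ori(T,[645,-65,63])
ks=ori(S,[594,-270,85]);ns=ori(S,[645,-65,63])
u=lambda o,x,y:[o[0]+(x-3.5)/8,o[1]+(y-3.5)/8]
e=unproj(T,[u(k,271,40),u(k,208,228)],96);d=e[0]-e[1];print("wing",e.mean(0),np.degrees(np.arctan2(d[1],d[0])),np.linalg.norm(d))
for nm,c in(("inner",[(220,118),(243,148),(217,170),(196,145)]),("outer",[(217,82),(282,130),(218,212),(152,145)])):
    w=unproj(T,[u(n,*q) for q in c],63);d=np.roll(w,-1,0)-w
    print(nm,w.mean(0),np.degrees(np.arctan2(d[:,1],d[:,0])).round()%90,np.linalg.norm(d,axis=1))
# scene checks: wing top ends, knob recess
es=unproj(S,[u(ks,195,72),u(ks,250,168)],96);print("scene wing",es.mean(0),es.tolist())
print("scene knob",unproj(S,[u(ns,212,152)],63))
print(rel([594,-273,200]))
E
```

```text
wing [ 598.95134178 -276.14230077   96.        ] -19.965152972333982 51.08246608964393
inner [647.56958442 -68.40412413  63.        ] [37. 39. 39. 48.] [10.14558839  9.10738782  8.75872756  9.66776983]
outer [648.3897357 -67.9471018  63.       ] [53. 51. 44. 43.] [21.67800299 27.82464218 25.21895986 24.226668  ]
scene wing [ 597.66004697 -276.91211156   96.        ] [[622.311705643442, -285.817249048838, 96.00000000000006], [573.008388299695, -268.0069740737158, 96.0]]
scene knob [[644.96314343 -66.94912613  63.        ]]
(array([-65.27, -61.03,   3.13]), np.float64(68.4), array([211.6, 534.7, 231.4]))
```

Emit:
jog_arm(commands=[[5,-22,-20.5,1,-0.03],[5,-22,-20.5,1,-0.03],[5,-22,-20.5,1,-0.03],[5,-22,-20.5,1,-0.03],[5,-22,-20.5,1,-0.03]], squeeze=40)

```text
time_s: 1.72
tcp_pos: [341.4, 261.1, 221.5]
tool_rot: [0.001, 0.173, 0.985, 0.0]
ft_force: [1.1, -0.7, 0.0]
grip_width: 0.589
grasp_force: 0.0
```

Emit:
jog_arm(commands=[[5,-22,-20.5,1,0],[5,-22,-20.5,1,0],[5,-22,-20.5,1,0],[5,-22,-20.5,1,0],[5,-22,-20.5,1,0]])

```text
time_s: 2.35
tcp_pos: [478.9, -6.8, 211.5]
tool_rot: [0.001, 0.173, 0.985, 0.0]
ft_force: [0.7, 0.7, -0.1]
grip_width: 0.581
grasp_force: 0.0
```

```bash
python3 -c "
from h import *
print(rel([598,-276.5,150]))"
```

```text
(array([-20.39, -21.29,   6.16]), np.float64(70.0), array([478.9,  -6.8, 211.5]))
```

Emit:
jog_arm(commands=[[5,-20.4,-21.3,4,0],[5,-20.4,-21.3,4,0],[5,-20.4,-21.3,6,0],[5,-20.4,-21.3,6,0],[5,-20.4,-21.3,6,0]])

```text
time_s: 2.98
tcp_pos: [598.1, -276.5, 150.4]
tool_rot: [0.0, 0.173, 0.985, 0.0]
ft_force: [0.4, 1.0, 0.0]
grip_width: 0.587
grasp_force: 0.0
```

```bash
python3 - <<'E'
from h import *
from plant import imaging
print(rel([598,-276.5,63]))
T=imaging.get_image("top");S=imaging.get_image("scene")
q=[598,-276,100]
cv2.imwrite("pics/z2.png",np.hstack([tile(p,proj(p,q)[0],5,80,110) for p in(T,S)]))
E
```

```text
(array([ 0.01, -0.  ,  8.74]), np.float64(70.1), array([ 598.1, -276.5,  150.4]))
```

View pics/z2.png

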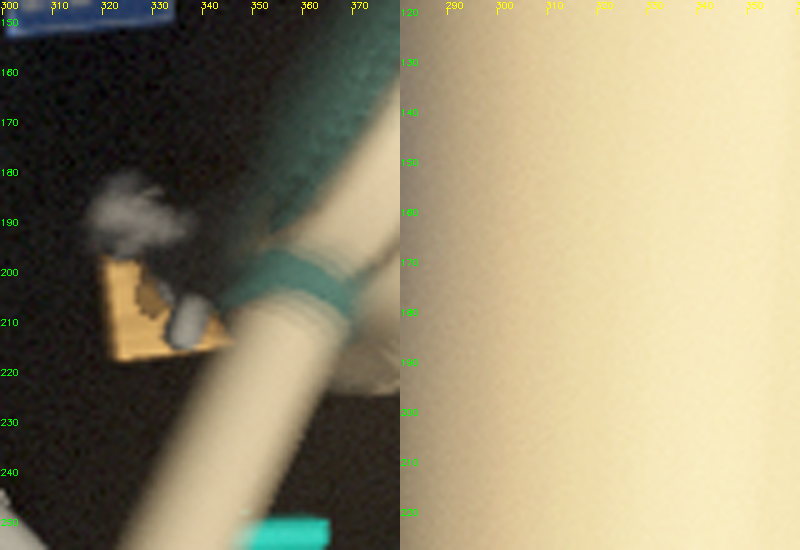

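The arm blocks both views here: only the wing's lower end shows, at (337,210) in the top view, where it was before. The two views agreed to about 2 mm, so I descend and grip.

Emit:
jog_arm(commands=[[5,0,0,5,0],[5,0,0,8.7,0],[5,0,0,8.7,0],[1,0,0,8.7,0],[1,0,0,8.7,0]])

```text
time_s: 3.7
tcp_pos: [598.8, -274.7, 66.7]
tool_rot: [0.002, 0.172, 0.985, -0.001]
ft_force: [0.9, 0.4, -0.7]
grip_width: 0.165
grasp_force: 3.5
```

Emit:
jog_arm(commands=[[1,0,0,0,0],[1,0,0,0,0],[1,0,0,0,0]])

```text
time_s: 4.08
tcp_pos: [598.5, -275.0, 66.5]
tool_rot: [0.002, 0.173, 0.985, -0.001]
ft_force: [-0.4, -1.1, 6.4]
grip_width: 0.155
grasp_force: 43.1
```

Emit:
jog_arm(commands=[[1,0,0,-2,0],[1,0,0,-5,0],[1,0,0,-10,0],[1,0,0,-10,0],[1,0,0,-10,0]], squeeze=60)

```text
time_s: 4.7
tcp_pos: [596.9, -273.6, 164.0]
tool_rot: [-0.0, 0.173, 0.985, 0.0]
ft_force: [0.8, 0.1, -1.1]
grip_width: 0.155
grasp_force: 59.7
```

```bash
python3 -c "
from h import *
print(rel([646.5,-68,166]))"
```

```text
(array([ 2.32, 21.03, -0.19]), np.float64(70.1), array([ 596.9, -273.6,  164. ]))
```

Emit:
jog_arm(commands=[[1,2.3,21,0,0.45],[1,2.3,21,0,0.45],[1,2.3,21,0,0.45],[1,2.3,21,0,0.45],[1,2.3,21,0,0.45]])

```text
time_s: 5.32
tcp_pos: [646.2, -66.1, 162.1]
tool_rot: [-0.002, 0.386, 0.922, -0.0]
ft_force: [-0.3, -0.8, -0.7]
grip_width: 0.151
grasp_force: 59.7
```

```bash
python3 - <<'E'
from h import *
from plant import imaging, read_state
import pickle
print(rel([647,-67.5,166]))
T=imaging.get_image("top");S=imaging.get_image("scene")
pickle.dump((T,S),open("ts2.pkl","wb"))
q=[647,-67,110]
cv2.imwrite("pics/z3.png",np.hstack([tile(p,proj(p,q)[0],7,56,80) for p in(T,S)]))
for p in (T,S): c=proj(p,q)[0]; print(int(c[0]-28),int(c[1]-40))
E
```

```text
(array([-0.15, -0.04, -0.39]), np.float64(44.6), array([646.2, -66.1, 162.1]))
209 139
210 144
```

View pics/z3.png

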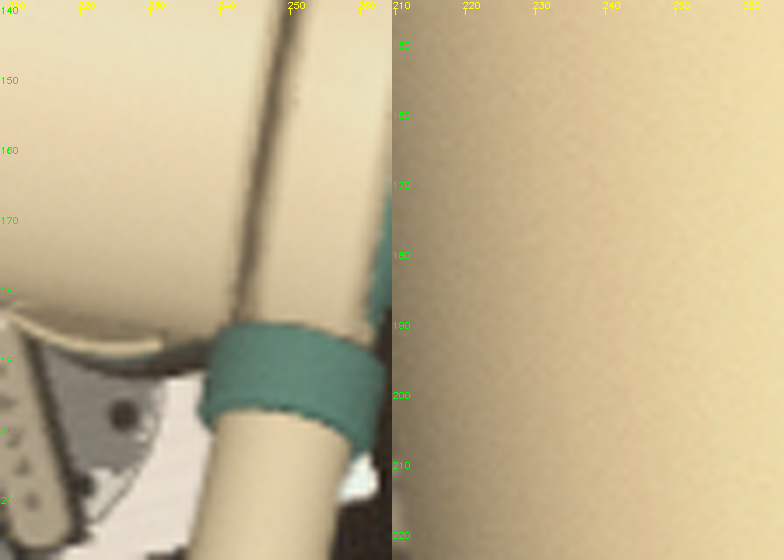

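Above the knob the arm hides everything in both cameras, so I move the held key to a spot the scene camera can see and measure it in the hand.

```bash
python3 - <<'E'
from h import *
import pickle
T,S=pickle.load(open("ts2.pkl","rb"))
for q in ([450,280,110],[480,240,110],[420,300,110]): print(rel([q[0],q[1],165]),proj(S,[q]))
E
```

```text
(array([38.67, 10.39, -0.17]), np.float64(44.4), array([646.2, -69. , 162.7])) [[105.61589953 315.66424101]]
(array([33.71,  9.73, -0.18]), np.float64(44.4), array([646.2, -69. , 162.7])) [[125.30908721 291.79390176]]
(array([42.19,  9.64, -0.16]), np.float64(44.4), array([646.2, -69. , 162.7])) [[ 97.11716936 336.44054222]]
```

Emit:
jog_arm(commands=[[1,33.7,9.7,0,0],[1,33.7,9.7,0,0],[1,33.7,9.7,0,0],[1,33.7,9.7,0,0],[1,33.7,9.7,0,0]])

```text
time_s: 6.05
tcp_pos: [498.3, 206.2, 163.9]
tool_rot: [-0.0, 0.389, 0.921, -0.0]
ft_force: [0.3, 0.4, -0.7]
grip_width: 0.154
grasp_force: 59.6
```

Emit:
jog_arm(commands=[[1,3.5,1,0,0],[1,3.5,1,0,0],[1,3.5,1,0,0],[1,3.5,1,0,0]])

```text
time_s: 6.55
tcp_pos: [482.6, 236.9, 164.1]
tool_rot: [0.0, 0.389, 0.921, -0.0]
ft_force: [-0.1, -0.2, -1.0]
grip_width: 0.154
grasp_force: 59.7
```

```bash
python3 - <<'E'
from h import *
from plant import imaging, spotter
import pickle
S=imaging.get_image("scene")
x=rel([480,240,162]);print(x)
q=list(x[2]-[0,0,20]);c=proj(S,q)[0];print(c,int(c[0]-28),int(c[1]-40))
pickle.dump((S,q),open("s3.pkl","wb"))
cv2.imwrite("pics/z4.png",tile(S,c,7,70,80))
for n in("key","clamp_knob"):print(n,[(round(d["confidence"],2),[round(float(v)) for v in d["location"]]) for d in spotter.search_frame(n,S)][:4])
E
```

```text
(array([0.39, 0.03, 0.21]), np.float64(44.2), array([482.6, 237. , 164.1]))
[121.98623539 277.32424772] 93 237
key [(0.88, [496, -180, 93]), (0.71, [489, -302, 60]), (0.68, [471, 242, 172])]
clamp_knob [(0.51, [638, -61, 60])]
```

View pics/z4.png

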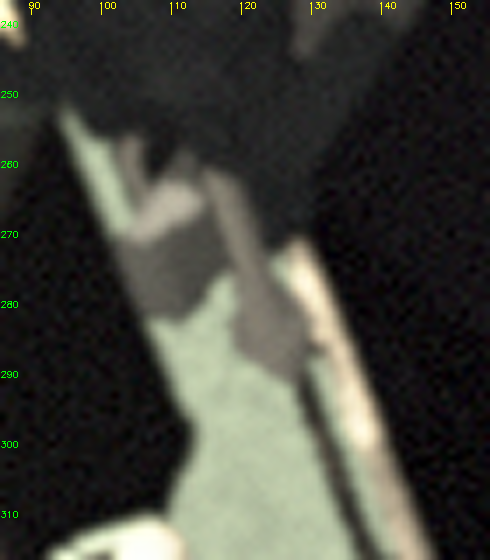

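The picture shows the shaft running from (116,262) to a collar at about (124,282), and the tip ending near (127,291). The wing's near end is at about (104,270), with the dark fingers over the rest. I'll compare this with the projected model.

```bash
python3 - <<'E'
from h import *
import pickle
S,q=pickle.load(open("s3.pkl","rb"))
c=proj(S,q)[0];x0,y0=int(c[0]-35),int(c[1]-40)
b=np.array([q[0],q[1],0]);ty=np.array([np.cos(np.radians(44.2)),np.sin(np.radians(44.2)),0]);tx=np.array([-ty[1],ty[0],0])*1
zt=164.1-50.5
for o in(-4,0,4):
    print(o,proj(S,[b+tx*o+[0,0,zt+h] for h in(0,7,17,20,35,52)]).round(1).tolist())
print("wing end lower/upper",proj(S,[b+tx*30+ty*k+[0,0,zt+h] for h in(52,80) for k in(-7,7)]).round(1).tolist(),x0,y0)
ang=np.linspace(0,2*np.pi,40)
f=7
def draw(img,o,col):
    L=lambda P,cl:cv2.polylines(img,[((proj(S,P)-[x0,y0]+.5)*f).astype(int)],cl,col,1)
    for h,r in((14,10),(20,10)): L([b+tx*(o+r*np.cos(a))+ty*r*np.sin(a)+[0,0,zt+h] for a in ang],True)
    for h in(0,14): L([b+tx*(o+i*4.5)+ty*j*4.5+[0,0,zt+h] for i,j in((1,1),(1,-1),(-1,-1),(-1,1))],True)
    for h in(52,80): L([b+tx*(o+i*30)+ty*j*7+[0,0,zt+h] for i,j in((1,1),(1,-1),(-1,-1),(-1,1))],True)
t=tile(S,c,7,70,80);t2=t.copy();draw(t2,0,(0,0,255));cv2.imwrite("pics/z5.png",t2)
E
```

```text
-4 [[127.4, 286.8], [126.5, 284.3], [125.1, 280.6], [124.7, 279.4], [122.7, 273.7], [120.2, 266.9]]
0 [[126.2, 288.7], [125.2, 286.1], [123.9, 282.4], [123.5, 281.3], [121.3, 275.6], [118.9, 268.8]]
4 [[124.9, 290.6], [124.0, 288.0], [122.6, 284.3], [122.2, 283.2], [120.0, 277.5], [117.5, 270.7]]
wing end lower/upper [[112.3, 284.7], [104.4, 282.5], [107.6, 273.0], [99.5, 270.9]] 86 237
```

View pics/z5.png

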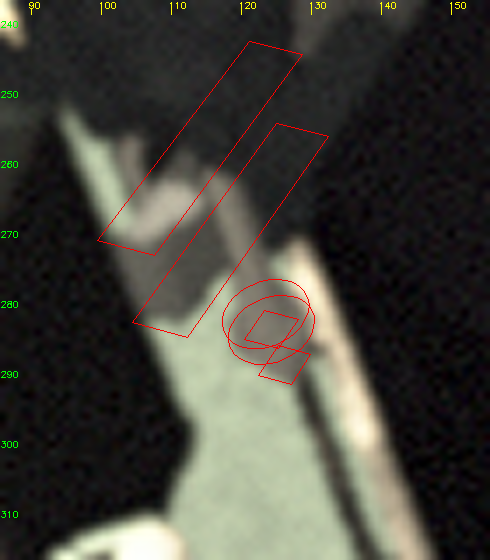

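The model at zero offset fits the shaft, collar and tip to within about 2 mm, so the key axis lies on the tool axis. Back over the knob.

```bash
python3 -c "
from h import *
print(rel([646.5,-67.3,140]))"
```

```text
(array([-33.28,  -9.5 ,   2.43]), np.float64(44.2), array([482.4, 237.4, 164.2]))
```

Emit:
jog_arm(commands=[[1,-33.3,-9.5,0,0],[1,-33.3,-9.5,0,0],[1,-33.3,-9.5,0,0],[1,-33.3,-9.5,0,0],[1,-33.3,-9.5,0,0]])

```text
time_s: 7.32
tcp_pos: [631.4, -39.0, 164.3]
tool_rot: [0.0, 0.388, 0.921, 0.0]
ft_force: [0.1, 0.3, -0.6]
grip_width: 0.151
grasp_force: 59.7
```

```bash
python3 -c "
from h import *
print(rel([646.5,-67.3,118]))"
```

```text
(array([-3.09, -0.9 ,  4.63]), np.float64(44.3), array([631.4, -39. , 164.3]))
```

Emit:
jog_arm(commands=[[1,-3.1,-0.9,0,0],[1,-3.1,-0.9,2,0],[1,-3.1,-0.9,4.6,0],[1,-3.1,-0.9,4.6,0],[1,-3.1,-0.9,4.6,0]])

```text
time_s: 7.95
tcp_pos: [646.3, -65.2, 119.0]
tool_rot: [0.001, 0.388, 0.922, 0.0]
ft_force: [1.1, -0.9, -0.2]
grip_width: 0.151
grasp_force: 59.7
```

```bash
python3 -c "
from h import *
print(rel([646.5,-67.3,108]))"
```

```text
(array([-0.16, -0.13,  1.1 ]), np.float64(44.3), array([646.3, -65.2, 119. ]))
```

Emit:
jog_arm(commands=[[1,0,0,0,0],[1,0,0,0,0]])

```text
time_s: 8.2
tcp_pos: [646.3, -64.8, 119.4]
tool_rot: [0.001, 0.388, 0.922, 0.0]
ft_force: [-0.4, 0.0, -0.9]
grip_width: 0.154
grasp_force: 59.7
```

Emit:
jog_arm(commands=[[1,-0.19,-0.16,0,0],[1,-0.19,-0.16,0,0],[1,-0.19,-0.16,0.4,0],[1,-0.19,-0.16,0.9,0],[1,-0.19,-0.16,0.9,0]])

```text
time_s: 8.82
tcp_pos: [645.4, -67.2, 108.4]
tool_rot: [-0.001, 0.388, 0.922, -0.0]
ft_force: [0.4, 0.2, -1.0]
grip_width: 0.151
grasp_force: 59.7
```

Emit:
jog_arm(commands=[[1,0,0,0.3,0],[1,0,0,0.5,0],[1,0,0,0.7,0],[1,0,0,0.7,0]])

```text
time_s: 9.32
tcp_pos: [645.8, -67.3, 102.1]
tool_rot: [-0.0, 0.388, 0.922, 0.0]
ft_force: [-0.2, 0.8, -0.9]
grip_width: 0.149
grasp_force: 59.7
```

Emit:
jog_arm(commands=[[1,0,0,0.2,0],[1,0,0,0.35,0],[1,0,0,0.35,0]])

```text
time_s: 9.7
tcp_pos: [646.0, -67.4, 99.5]
tool_rot: [0.0, 0.388, 0.922, 0.0]
ft_force: [-1.1, 0.8, 3.2]
grip_width: 0.152
grasp_force: 60.3
```

Contact at TCP z 99.5 is exactly the fully home height. I press slightly, release and retract.

Emit:
jog_arm(commands=[[1,0,0,0.1,0],[1,0,0,0.1,0],[3.5,0,0,0.05,0],[3.5,0,0,0.05,0],[3.5,0,0,0.05,0]])

```text
time_s: 10.32
tcp_pos: [645.8, -67.3, 97.9]
tool_rot: [-0.0, 0.388, 0.922, 0.0]
ft_force: [-1.3, 0.5, -1.3]
grip_width: 0.41
grasp_force: 0.0
```

Emit:
jog_arm(commands=[[4.5,0,0,0,0],[4.5,0,0,-2,0],[4.5,0,0,-6,0],[4.5,0,0,-9,0],[4.5,0,0,-9,0]])

```text
time_s: 10.95
tcp_pos: [647.7, -67.7, 191.2]
tool_rot: [0.003, 0.388, 0.922, 0.001]
ft_force: [0.3, 0.4, -0.7]
grip_width: 0.529
grasp_force: 0.0
```

```bash
python3 -c "
from h import *
print(rel([480,240,200]))"
```

```text
(array([33.72,  9.52, -1.02]), np.float64(44.4), array([647.7, -67.7, 191.2]))
```

Emit:
jog_arm(commands=[[4.5,33,9.5,0,0],[4.5,33,9.5,0,0],[4.5,33,9.5,0,0],[4.5,33,9.5,0,0],[4.5,33,9.5,0,0]])

```text
time_s: 11.58
tcp_pos: [496.0, 209.2, 186.9]
tool_rot: [-0.001, 0.388, 0.922, -0.001]
ft_force: [0.3, 1.2, -0.4]
grip_width: 0.531
grasp_force: 0.0
```

Emit:
jog_arm(commands=[[4.5,4,4,0,0],[4.5,4,4,0,0],[4.5,4,4,0,0]])

```text
time_s: 11.95
tcp_pos: [497.7, 263.9, 187.1]
tool_rot: [-0.001, 0.388, 0.922, -0.001]
ft_force: [0.7, 0.1, 0.1]
grip_width: 0.526
grasp_force: 0.0
```

```bash
python3 - <<'E'
from h import *
from plant import imaging
import pickle
T=imaging.get_image("top");S=imaging.get_image("scene")
pickle.dump((T,S),open("ts4.pkl","wb"))
k=[646,-67,100];n=[612,60,84]
cv2.imwrite("pics/z6.png",np.vstack([np.hstack([tile(p,proj(p,q)[0]) for q in(k,n)]) for p in(T,S)]))
print(rel([612,60,150]))
E
```

```text
(array([-22.48,  -6.03,   3.76]), np.float64(44.3), array([498.3, 263.1, 187.6]))
```

View pics/z6.png

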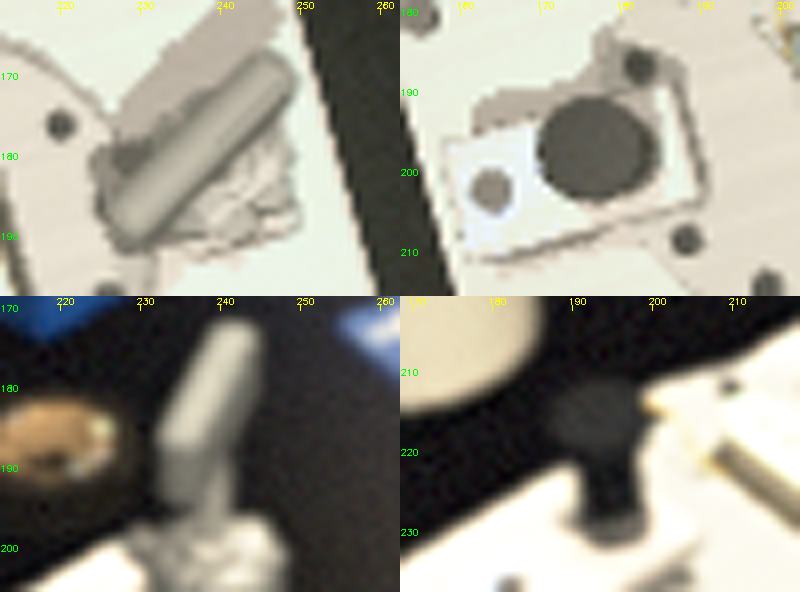

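The key stands upright in the clamp knob with its collar down. The plunger flange is centred at about (175,197) in the top view and (194,216) in the scene view.

```bash
python3 - <<'E'
from h import *
import pickle
T,S=pickle.load(open("ts4.pkl","rb"))
def ori(p,q): c=proj(p,q)[0]; return int(c[0]-25),int(c[1]-18.5)
k=[646,-67,100];n=[612,60,84]
u=lambda o,x,y:[o[0]+(x-3.5)/8,o[1]+(y-3.5)/8]
print("key top",unproj(T,[u(ori(T,k),269,78),u(ori(T,k),132,225)],129).mean(0),unproj(S,[u(ori(S,k),235,335-296),u(ori(S,k),182,438-296)],129).mean(0))
a=unproj(T,[u(ori(T,n),199,148)],100)[0];b=unproj(S,[u(ori(S,n),201,113)],100)[0];print(a,b)
print(rel([*((a+b)/2)[:2],140]))
E
```

```text
key top [644.49747517 -67.52060598 129.        ] [640.72795626 -64.83498113 129.        ]
[613.12168648  57.96890767 100.        ] [612.53230122  60.43152228 100.        ]
(array([-22.59,  -6.02,   4.76]), np.float64(44.3), array([498.3, 263.1, 187.6]))
```

Emit:
jog_arm(commands=[[5.5,-22.6,-5.9,0,0],[5.5,-22.6,-5.9,0,0],[5.5,-22.6,-5.9,2,0],[5.5,-22.6,-5.9,4.2,0],[5.5,-22.6,-5.9,4.2,0]])

```text
time_s: 12.68
tcp_pos: [613.9, 56.5, 143.3]
tool_rot: [-0.002, 0.391, 0.92, -0.001]
ft_force: [-0.4, 0.0, 0.3]
grip_width: 0.642
grasp_force: 0.0
```

Emit:
jog_arm(commands=[[5.5,0,0,0,0],[5.5,0,0,0,0]])

```text
time_s: 12.92
tcp_pos: [614.1, 62.2, 147.3]
tool_rot: [0.0, 0.388, 0.922, 0.0]
ft_force: [-0.5, 0.2, 0.4]
grip_width: 0.643
grasp_force: 0.0
```

```bash
python3 -c "
from h import *
print(rel([613,60,76]))"
```

```text
(array([-0.08, -0.24,  7.13]), np.float64(44.4), array([614.1,  62.2, 147.3]))
```

Emit:
jog_arm(commands=[[5.5,-0.1,-0.2,3,0],[5.5,-0.1,-0.2,6,0],[5.5,-0.1,-0.2,7.2,0],[5.5,-0.1,-0.2,7.2,0],[5.5,-0.1,-0.2,7.2,0]])

```text
time_s: 13.55
tcp_pos: [614.6, 59.8, 75.7]
tool_rot: [0.001, 0.388, 0.922, 0.001]
ft_force: [-0.8, -0.3, 0.7]
grip_width: 0.643
grasp_force: 0.0
```

Emit:
jog_arm(commands=[[1,0,0,0,0],[1,0,0,0,0],[1,0,0,0,0],[1,0,0,0,0],[1,0,0,0,0]], squeeze=100)

```text
time_s: 14.18
tcp_pos: [614.1, 59.4, 75.7]
tool_rot: [0.001, 0.388, 0.922, 0.0]
ft_force: [-1.2, 0.9, 6.0]
grip_width: 0.283
grasp_force: 97.7
```

Emit:
jog_arm(commands=[[1,0,0,-0.2,0],[1,0,0,-0.5,0],[1,0,0,-0.5,0],[1,0,0,-0.5,0]])

```text
time_s: 14.68
tcp_pos: [613.9, 59.4, 78.7]
tool_rot: [0.0, 0.388, 0.922, 0.0]
ft_force: [4.8, -0.3, -10.1]
grip_width: 0.282
grasp_force: 98.4
```

Emit:
jog_arm(commands=[[1,0,0,-0.3,0],[1,0,0,-0.6,0],[1,0,0,-0.9,0],[1,0,0,-0.9,0],[1,0,0,-0.9,0]])

```text
time_s: 15.3
tcp_pos: [613.9, 59.4, 87.5]
tool_rot: [0.0, 0.388, 0.922, 0.0]
ft_force: [6.2, -1.0, -12.7]
grip_width: 0.278
grasp_force: 98.7
```

Emit:
jog_arm(commands=[[1,0,0,-0.2,0],[1,0,0,-0.4,0],[1,0,0,-0.4,0],[1,0,0,-0.4,0]])

```text
time_s: 15.8
tcp_pos: [613.8, 59.4, 90.0]
tool_rot: [-0.0, 0.388, 0.922, -0.0]
ft_force: [7.4, 0.4, -20.7]
grip_width: 0.279
grasp_force: 100.0
```

The force jump from 12.7 to 20.7 N at a rise of about 14 mm shows the upper stop. One check before handing in.

Emit:
jog_arm(commands=[[1,0,0,-0.05,0],[1,0,0,-0.05,0],[1,0,0,-0.05,0],[1,0,0,-0.05,0]])

```text
time_s: 16.3
tcp_pos: [613.8, 59.4, 90.0]
tool_rot: [-0.0, 0.388, 0.922, -0.0]
ft_force: [8.5, -0.2, -22.0]
grip_width: 0.277
grasp_force: 99.8
```

```bash
python3 - <<'E'
from h import *
from plant import imaging
T=imaging.get_image("top");S=imaging.get_image("scene")
cv2.imwrite("pics/z7.png",np.hstack([tile(p,proj(p,[630,0,80])[0],4,99,130) for p in(T,S)]))
E
```

```text
(no output)
```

View pics/z7.png

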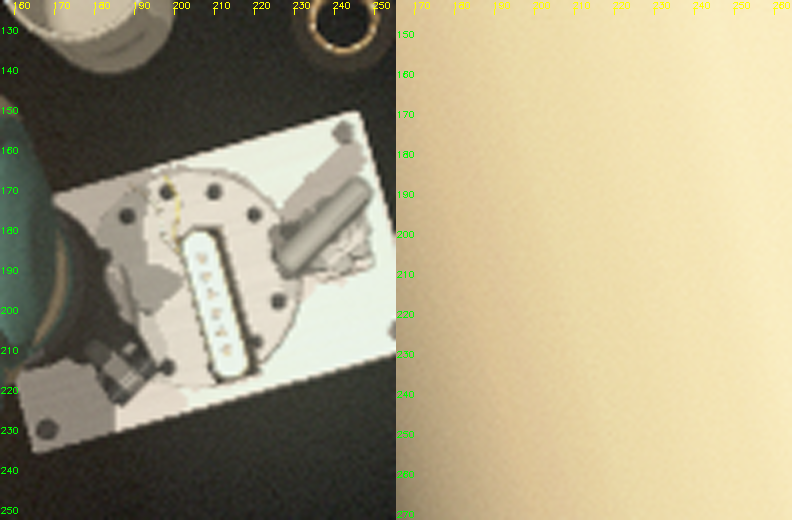

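The top view shows the key still standing in the knob at (236,178). The gripper holds the plunger at the left, and the z reading stayed at 90.0 against the stop with no slip.

```bash
python3 -c "
from plant import job_done
print(job_done())"
```

```text
the job is handed in; nothing more can be done
None
```

I handed the job in at about 16 s: the key stands fully home in the clamp knob, and the gripper is holding the plunger up against its upper stop. The tape roll, string pack and mug were not touched. The stop was judged from the force jump and the 14 mm rise, because the arm hid the plunger from both cameras.

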